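# Turn over the reorder marker of the empty hardware bin

### The job

One of the three hardware bins in the bench rack has run empty. With the fingertips, push the flat steel marker in front of that bin up by its free edge and over its hinge rod until it lies flat on the back rest, showing the X face; do not pinch it. Leave the other two markers, the bins, and the tools on the bench as they are.

Things in the scene. Friction and masses are not known exactly. Their poses are not given: they have to be found in the camera images.
- rack: fixed welded flat-bar stock rack, 255 mm deep, 441 wide, three bays side by side. Origin on the bench top under the hinge rod, mid-width; x points from the markers to the bins (away from the robot), y left, z up. An 8 mm hinge rod runs along y, 115 mm above the bench at x = 0, with one marker plate per bay. The bins stand behind, on a 4 mm base sheet
- marker0 (a joint): angle of the left (+y of the rack) bay's marker plate about the rod: 0 = level on the front rest bar, free edge towards the robot, smooth face up; pi/2 upright; pi = right over, level on the back rest bar, free edge towards the bins, X face up. Starts at 0 to 0.2. Tight hinge: it stays where left, neither falls nor springs, and takes 1 to 4 N at the free edge
- marker1 (a joint): angle of the middle bay's marker plate about the rod: 0 = level on the front rest bar, free edge towards the robot, smooth face up; pi/2 upright; pi = right over, level on the back rest bar, free edge towards the bins, X face up. Starts at 0 to 0.2. Tight hinge: it stays where left, neither falls nor springs, and takes 1 to 4 N at the free edge
- marker2 (a joint): angle of the right (-y of the rack) bay's marker plate about the rod: 0 = level on the front rest bar, free edge towards the robot, smooth face up; pi/2 upright; pi = right over, level on the back rest bar, free edge towards the bins, X face up. Starts at 0 to 0.2. Tight hinge: it stays where left, neither falls nor springs, and takes 1 to 4 N at the free edge
- marker0_edge (a point): middle of the free edge of the left (+y of the rack) marker plate, half-way through its thickness; moves with it. Bare sheet steel, 70 mm wide, 5 mm thick, 70 mm from the rod's axis (in its mid-plane) to this edge, 190 g; one face smooth, the other (underneath at first) with a raised X, 2 mm high
- marker1_edge (a point): middle of the free edge of the middle marker plate, half-way through its thickness; moves with it. Bare sheet steel, 70 mm wide, 5 mm thick, 70 mm from the rod's axis (in its mid-plane) to this edge, 190 g; one face smooth, the other (underneath at first) with a raised X, 2 mm high
- marker2_edge (a point): middle of the free edge of the right (-y of the rack) marker plate, half-way through its thickness; moves with it. Bare sheet steel, 70 mm wide, 5 mm thick, 70 mm from the rod's axis (in its mid-plane) to this edge, 190 g; one face smooth, the other (underneath at first) with a raised X, 2 mm high
- marker0_hinge (a point): point on the hinge rod's axis at the middle of the left (+y of the rack) marker plate, 115 mm above the bench. Two 10 mm round rest bars run along y, 30 mm before and 30 mm behind the rod, tops 2.5 mm below its axis; beyond them the space under the plate is open, at the front down to the bench
- marker1_hinge (a point): point on the hinge rod's axis at the middle of the middle marker plate, 115 mm above the bench. Four uprights carry the rod, at rack y = -217.5, -72.5, 72.5 and 217.5 mm, 6 mm wide in y, 30 mm in x, 124 mm high, each with a cross arm reaching 40 mm before and behind the rod, its top 1.5 mm below the axis
- marker2_hinge (a point): point on the hinge rod's axis at the middle of the right (-y of the rack) marker plate, 115 mm above the bench. Rest bars and uprights as told for the other two
- bay0 (a point): centre of the place where the bin of the left (+y of the rack) bay stands, on the base sheet, 155 mm behind the hinge rod; its marker is marker0
- bay1 (a point): centre of the place where the bin of the middle bay stands, on the base sheet, 155 mm behind the hinge rod; its marker is marker1
- bay2 (a point): centre of the place where the bin of the right (-y of the rack) bay stands, on the base sheet, 155 mm behind the hinge rod; its marker is marker2
- bin_empty_floor (a point): loose grey painted steel bin, 130 mm (x) by 122 mm (y), 80 mm high, walls 4 mm, in one of the three bays (which one differs); this is the EMPTY one, bare floor to be seen inside. Point: centre of its floor, 4 mm above its underside
- bin_rivets: loose grey painted steel bin, 130 mm (x) by 122 mm (y), 80 mm high, walls 4 mm, in one of the three bays (which one differs); this one holds rivets. Origin: centre of its underside
- bin_nuts: loose grey painted steel bin, 130 mm (x) by 122 mm (y), 80 mm high, walls 4 mm, in one of the three bays (which one differs); this one holds square nuts. Origin: centre of its underside
- hammer: bystander, loose: cross-peen hammer lying on the bench to the robot's right, wooden handle 275 mm along its x, steel head at +x, up to 28 mm high. Origin on the bench under the handle
- tongs: bystander, loose: steel tongs lying on the bench to the robot's left, 305 mm along their x, up to 20 mm high. Origin on the bench at the rivet
- hardy: bystander, loose: anvil chisel (hardy), a steel block 45 by 45 mm with a wedge on top, about 53 mm high, standing on the bench before the rack. Origin: centre of its underside
Things that resemble listed ones, but are neither listed nor needed, are in the scene too. What is shaped like the part that bears bin_empty_floor but green or orange is not meant.

How it is judged:
At the end, for the whole second after the job is handed in: The marker of the bay that holds the empty bin is turned over to at least 3.05 rad (within 5 degrees of lying flat on the back rest) and at rest; the other two markers are still below 0.4 rad; every bin is within 20 mm of where it stood (((horizontal distance between bin_empty_floor and bay0 below 0.05 m and value of joint marker0 above 3.05 rad and value of joint each of marker1, marker2 below 0.4 rad) or (horizontal distance between bin_empty_floor and bay1 below 0.05 m and value of joint marker1 above 3.05 rad and value of joint each of marker0, marker2 below 0.4 rad) or (horizontal distance between bin_empty_floor and bay2 below 0.05 m and value of joint marker2 above 3.05 rad and value of joint each of marker0, marker1 below 0.4 rad)) and velocity of joint marker0 between -0.1 and 0.1 rad/s and velocity of joint marker1 between -0.1 and 0.1 rad/s and velocity of joint marker2 between -0.1 and 0.1 rad/s and distance of each of bin_empty_floor, bin_rivets, bin_nuts from where it was at the start of the episode below 0.02 m); the robot touches nothing.
It fails at once if the marker of a bin that still has stock is turned up ((horizontal distance between bin_empty_floor and bay0 above 0.07 m and value of joint marker0 above 0.5 rad) or (horizontal distance between bin_empty_floor and bay1 above 0.07 m and value of joint marker1 above 0.5 rad) or (horizontal distance between bin_empty_floor and bay2 above 0.07 m and value of joint marker2 above 0.5 rad)).
It fails at once if a marker plate is pinched between the fingers (pressed hard on both faces at once) ((contact force between the fingers and marker0_c0 above 10 N and contact force between the fingers and marker0_c1 above 10 N) or (contact force between the fingers and marker1_c0 above 10 N and contact force between the fingers and marker1_c1 above 10 N) or (contact force between the fingers and marker2_c0 above 10 N and contact force between the fingers and marker2_c1 above 10 N)).
It fails at once if a bin is shifted or lifted (distance of any of bin_empty_floor, bin_rivets, bin_nuts from where it was at the start of the episode above 0.02 m).
It fails at once if the hammer, the tongs or the anvil chisel is moved or lifted (distance of any of hammer, tongs, hardy from where it was at the start of the episode above 0.02 m).
It also fails if it takes over 45 s, if anything falls off the work surface, if the arm or the gripper's body presses on something with over 40 N, if the wrist force passes 120 N, or if a joint passes its speed limit or range.

### The arm

A 7-joint arm with a two-finger parallel gripper is mounted at the origin on the work surface. World frame = base frame: x ahead of the robot, y to its left, z up, the work surface at z = 0. Lengths are in m, angles in rad, forces in N, time in s.
With the tool pointing down it reaches from about 0.35 to 0.9 m from the base axis. Payload 8.1 kg.
Tool frame: the origin (TCP) lies at the very end of the fingers, on their centre line; the grasp point (between the pads) lies 19 mm behind it (arm.hold_point_z is the distance from the TCP to the grasp point, in m); x points along the fingers, y is the direction in which the jaws open and shut, and the axes are right-handed (so a half turn about x gives the same grasp; the last joint's range is limited). The gripper opens to 85 mm and grips with 20 to 120 N. Pads are 22 mm wide; open, the fingers measure 114 mm over their backs; the gripper's body (76 mm by 85 mm) begins 54 mm behind the grasp point. The pads swing forward as they close: fully open they stand 13 mm farther back than shut.
Start: joints at [1.168, 0.434, 0.025, 1.573, -0.012, 1.134, -0.075], TCP at [0.185, -0.597, 0.231] pointing down, gripper open.
Joint ranges: [-2.62, 2.62], [-0.44, 2.09], [-1.27, 1.32], [0.08, 2.57], [-1.32, 4.46], [0.12, 2], [-2.74, 2.74]. Speed limits (rad/s): [2.22, 2.22, 3.01, 3.01, 3.14, 3.14, 3.14].

### API

Orientations are given as a unit quaternion [w, x, y, z].
In Python, from station import arm gives the robot as it stands. The module is installed in compiled form; this text tells all that it offers.
- The arm moves only by the tool send_rows, never from a script. Its argument "plan" is a list of rows, each a list of 7 numbers: the shift along the tool's x, y, z in mm, then the turn, a rotation vector about the tool's x, y, z in degrees, then the finger opening in mm, from 0 to 85.4. In form: [[tx, ty, tz, ax, ay, az, jaw], ...]. A call has 1 to 5 rows; each row is the pose to reach, as a shift and turn from the pose measured when the call began, along the tool's axes at that moment; what a row does not reach only later rows make up. A row lasts 1/10 s, in which the tool goes at most 50 mm and 8.59 degrees, less where a joint would pass 70% of its speed; a pose out of reach is approached as far as the arm can. A call with a gripper value outside its range is refused whole. The fingers move at their own pace and stop on an object; the grip force is fixed at half the most. Time passes only in rows, so rows that repeat a pose let the fingers close. It gives the time, the measured TCP pose, the force and the opening at its end, in the units of the state.
- arm.state(): the state, without advancing time (a new reading comes with each control period).
- arm.get_image(name): name is "scene" or "top"; returns (picture, depth): 420x560x3 uint8, red, green, blue; 420x560 float32, m along the optical axis (not along the pixel's ray), 0 where there is no reading.
- arm.camera_model(name): a dict with "fx", "fy", "cx", "cy" (pixels), "origin" and "attitude" of the camera in the world. Camera axes: x right, y up, looking along -z (the intrinsics and any distortion apply to the point x, -y, -z); pixel columns grow to the right and rows downward; lengths in m; the calibration is good to about 2 mm. A picture is of the moment at which its call begins. camera_model takes no time and is no camera call.
- arm.close_job(): hands the job in, once; it reports no verdict.
The state is a dict: "time": time; "qpos": joint angles; "qvel": joint speeds; "joint_efforts": joint torques, N m; "eef_pos": TCP position; "ee_rot": TCP orientation; "force": force on the tool from outside, world axes, zero at the start; "wrist_torque": the same for the moment, N m; "grip_width": finger opening in m.
Only numpy, scipy, OpenCV 4.12 (cv2) and the standard library are available. Lean on these libraries where they do the work, as an engineer would, in place of code of your own. Each camera call takes 0.05 s, during which the arm holds its last target. There are 200 camera calls.

## Working session

There is one attempt and no reset: what is moved stays moved. The work goes in short steps, Python scripts to look and compute and a tool call to move; the robot and the scene stay as the last step left them, time stands still between calls to the robot, and variables do not carry over. Pictures are saved under pics/ and viewed, on a budget of 10 in all, crops included, one or two more only if the job needs it, and the job is handed in when it is done.

Besides the shell and the picture viewer there is one more tool, called after "Call:" by a JSON object that holds its "method" and its "body". send_rows: Moves the arm, as the interface text tells. Its arguments: {"type":"object","properties":{"plan":{"type":"array","items":{"type":"array","items":{"type":"number"}}}},"required":["plan"]}

```bash
mkdir -p pics
cat > h.py <<'E'
import numpy as np, cv2
from station import arm
from scipy.spatial.transform import Rotation as R
def att(m):
    a=np.array(m["attitude"],float)
    return a if a.shape==(3,3) else R.from_quat(a[[1,2,3,0]]).as_matrix()
def pt(m,d,u,v):
    z=d[v,u]; p=np.array([(u-m["cx"])/m["fx"]*z,-(v-m["cy"])/m["fy"]*z,-z])
    return att(m)@p+np.array(m["origin"])
def snap(n,tag):
    im,d=arm.get_image(n); np.savez(f"{tag}.npz",im=im,d=d); return im,d
E
python3 - <<'E'
from h import *
for n in("top","scene"):
    im,d=snap(n,n+"0"); cv2.imwrite(f"pics/{n}0.png",cv2.resize(im[:,:,::-1],(800,600)))
    print(n,arm.camera_model(n))
s=arm.state();print(s)
E
```

```text
top {'fx': 393.4906475476938, 'fy': 393.4906475476938, 'cx': 276.9290902269428, 'cy': 213.58361754966853, 'origin': array([ 0.28215955, -0.00966247,  1.40178508]), 'attitude': array([-0.70326459, -0.07165738,  0.07249521,  0.70358268])}
scene {'fx': 384.965732762027, 'fy': 384.965732762027, 'cx': 281.7083448504854, 'cy': 207.84269256947204, 'origin': array([ 1.22241436, -0.21438931,  0.87048301]), 'attitude': array([0.7590181 , 0.28767508, 0.20821247, 0.54569418])}
{'time': 0.1, 'qpos': array([ 1.16839762,  0.43516343,  0.02496012,  1.57399711, -0.01161222,
        1.13397727, -0.07507738]), 'qvel': array([-0.00141099, -0.00203075, -0.00081157, -0.00207869,  0.00112175,
        0.00183759, -0.00033739]), 'joint_efforts': array([ 3.16693535e-03, -6.71756101e+01,  1.02845248e+00, -3.16908538e+01,
        1.58853253e-02,  7.18008057e-03, -5.48326841e-05]), 'eef_pos': array([ 0.18441146, -0.59671207,  0.23060146]), 'ee_rot': array([-0.10510241, -0.69906669, -0.10606651,  0.69929189]), 'force': array([0.23961489, 0.22743683, 0.89765514]), 'wrist_torque': array([ 0.00073533, -0.00996953, -0.0263186 ]), 'grip_width': 0.08538787191333333}
```

View pics/top0.png

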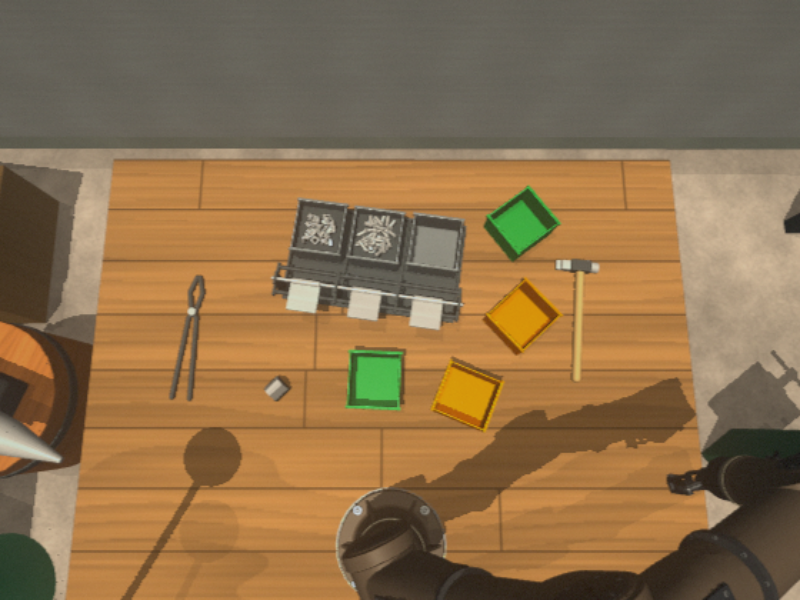

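View pics/scene0.png

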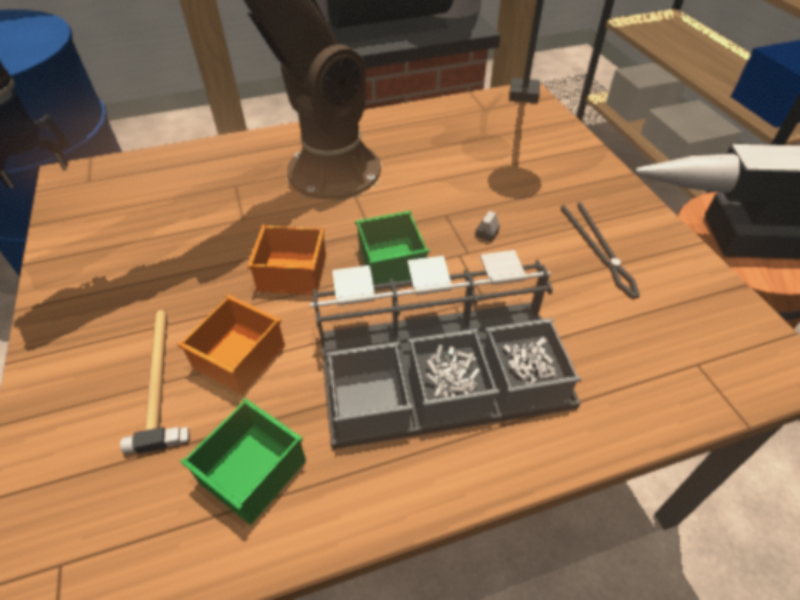

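The empty grey bin is in the right bay (top view about 437,242), so the target is marker2, whose plate is at (427,313). I'll measure it closer.

Run:
```python
from h import *
z=np.load("top0.npz"); im=z["im"]; d=z["d"]
c=im[130:240,180:340][:,:,::-1]
cv2.imwrite("pics/crop.png",cv2.resize(c,(800,550),interpolation=cv2.INTER_CUBIC))
m=arm.camera_model("top")
# white plate pixels -> 3D
mask=((im.min(2)>170)).astype(np.uint8); mask[:190]=0;mask[235:]=0;mask[:,:195]=0;mask[:,330:]=0
n,l,st,ce=cv2.connectedComponentsWithStats(mask)
for i in range(1,n):
    if st[i,4]<100: continue
    ys,xs=np.where(cv2.erode((l==i).astype(np.uint8),np.ones((3,3)))>0)
    P=np.array([pt(m,d,x,y) for x,y in zip(xs,ys)])
    g=np.c_[P[:,:2],np.ones(len(P))]; co=np.linalg.lstsq(g,P[:,2],rcond=None)[0]
    print(i,st[i],"mean",P.mean(0).round(4),"plane",co.round(3), cv2.minAreaRect(P[:,:2].astype(np.float32)))
```

```text
3 [201 199  22  20 346] mean [0.5653 0.2059 0.1227] plane [-2.042 -1.261  1.536] ((0.45039668679237366, 0.09778852760791779), (0.3924620747566223, 0.07328937947750092), 43.143592834472656)
8 [244 205  22  19 329] mean [0.5441 0.0627 0.1338] plane [-3.366 -0.672  2.007] ((0.4267759323120117, 0.04533042013645172), (0.30208438634872437, 0.06706342101097107), 8.303375244140625)
12 [287 211  22  19 336] mean [ 0.5251 -0.0804  0.1233] plane [-0.139  0.04   0.2  ] ((0.5251705646514893, -0.08043868839740753), (0.056247830390930176, 0.05189591273665428), 81.20277404785156)
```

View pics/crop.png

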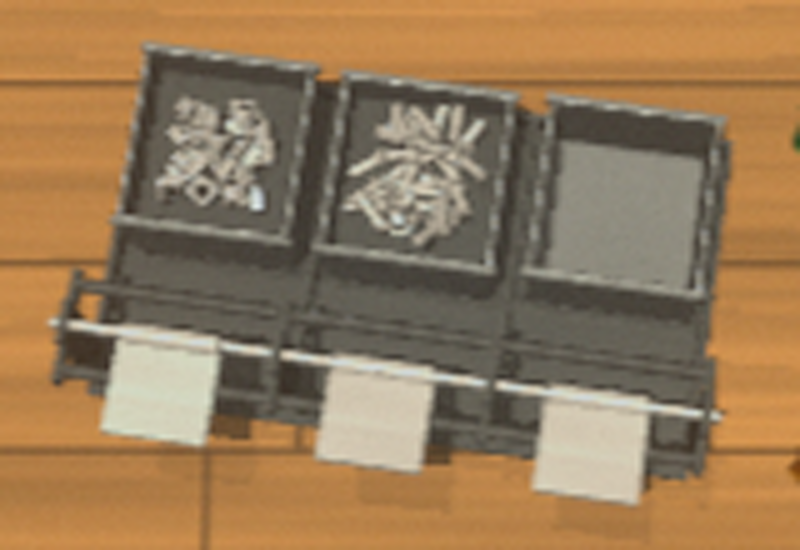

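Run:
```python
from h import *
m=arm.camera_model("top"); d=np.load("top0.npz")["d"]
def ray(x,y,z):
    u=180+(x+.5)/5-.5; v=130+(y+.5)/5-.5
    r=att(m)@np.array([(u-m["cx"])/m["fx"],-(v-m["cy"])/m["fy"],-1]); o=np.array(m["origin"])
    return o+r*(z-o[2])/r[2]
a=ray(50,322,.119);b=ray(720,416,.119)
print("rod",a,b,np.linalg.norm(a-b)); c=(a+b)/2; yv=(a-b)/np.linalg.norm(a-b); xv=np.array([yv[1],-yv[0],0])
print("c",c,"yaw",np.degrees(np.arctan2(xv[1],xv[0])))
print("plate centre y:", [(ray(x,y,.12)-c)@yv for x,y in((537,492),(640,503),(545,390),(648,398))])
print("plate x:", [(ray(x,y,.122)-c)@xv for x,y in((537,492),(640,503))])
for x,y in((590,440),(590,470),(590,410)):
    p=pt(m,d,int(180+x/5),int(130+y/5)); print((p-c)@xv,(p-c)@yv,p[2])
```

```text
rod [0.61518493 0.28238283 0.119     ] [ 0.55044346 -0.16673035  0.119     ] 0.4537555557960381
c [0.5828142  0.05782624 0.119     ] yaw -8.202908778036125
plate centre y: [np.float64(-0.11322585639512074), np.float64(-0.18148370246743833), np.float64(-0.10905961041308752), np.float64(-0.17779953256340694)]
plate x: [np.float64(-0.06869759302204306), np.float64(-0.0663174186936307)]
-0.03004469264384905 -0.14472903035464288 0.12103749097276162
-0.05051803586366468 -0.1473146486154708 0.12339222989978804
-0.008796574473023726 -0.1421836636104371 0.11603801211220355
```

```bash
cat > nav.py <<'E'
from h import *
yaw=np.radians(-8.2); X=np.array([np.cos(yaw),np.sin(yaw),0]); Y=np.array([-X[1],X[0],0]); Z=np.array([0,0,1.])
H=np.array([.5828,.0578,0])-.1455*Y     # under hinge of marker2
def cur():
    s=arm.state(); q=np.array(s["ee_rot"]); return s,np.array(s["eef_pos"]),R.from_quat(q[[1,2,3,0]])
def rel(x,z,phi,y=0):
    """row to rack-frame (mm, from hinge2) pose with pitch phi deg"""
    s,p,r=cur(); c,sn=np.cos(np.radians(phi)),np.sin(np.radians(phi))
    f=c*X-sn*Z; yt=Y*np.sign(r.as_matrix()[:,1]@Y); T=R.from_matrix(np.c_[f,yt,np.cross(f,yt)])
    t=H+(x*X+y*Y+z*Z)/1000
    return np.r_[r.inv().apply(t-p)*1000,np.degrees((r.inv()*T).as_rotvec())].round(1)
def now():
    s,p,r=cur(); d=(p-H)*1000; f=r.as_matrix()[:,0]
    print("t",round(s["time"],2),"rack x,y,z",(d@X).round(1),(d@Y).round(1),d[2].round(1),"pitch",np.degrees(np.arcsin(-f[2])).round(1),"F",np.array(s["force"]).round(1),"w",round(s["grip_width"],4))
E
python3 - <<'E'
from nav import *
print(H);now();print(cur()[2].as_matrix().round(2))
f=np.array([.643,-.766])
for k in(0,150): print(rel(*(np.array([-79,95])-k*f),50))
print(rel(-190,300,80))
E
```

```text
[ 0.56204749 -0.08621244  0.        ]
t 0.1 rack x,y,z -301.0 -559.1 230.6 pitch 89.9 F [0.2 0.2 0.9] w 0.0854
[[-0.    0.3  -0.96]
 [ 0.   -0.96 -0.3 ]
 [-1.   -0.    0.  ]]
[ 136.1 -409.9 -440.2   24.3   39.4    8.9]
[  21.3 -451.4 -353.    24.3   39.4    8.9]
[ -68.8 -457.7 -339.9   25.3    9.9    2.3]
```

Call:
{"method": "send_rows", "body": {"plan": [[-70,-40,-30,0,0,0,0],[-80,-90,-70,5,0,0,0],[-80,-140,-110,10,2,0,0],[-80,-190,-150,15,5,1,0],[-80,-240,-190,20,8,2,0]]}}

```text
time: 0.6
eef_pos: [0.2658, -0.3865, 0.3076]
ee_rot: [-0.014, 0.756, -0.023, -0.654]
force: [0.6, 1.1, 1.4]
grip_width: 0.0124
```

Run:
```python
from nav import *
now();print(rel(-175,210,50)); print(cur()[0]["qpos"].round(2))
```

```text
t 0.6 rack x,y,z -250.4 -339.5 307.6 pitch 81.7 F [0.6 1.1 1.4] w 0.0124
[ 108.9 -332.3  -90.6    4.9   31.7    1.7]
[ 0.96  0.07 -0.03  1.89 -0.12  1.09 -0.64]
```

Call:
{"method": "send_rows", "body": {"plan": [[0,-50,-20,1,6,0,0],[10,-100,-35,2,12,0,0],[20,-150,-50,3,18,1,0],[40,-200,-65,4,24,1,0],[60,-250,-80,5,30,2,0]]}}

```text
time: 1.1
eef_pos: [0.3579, -0.1623, 0.2653]
ee_rot: [-0.029, 0.898, -0.069, -0.433]
force: [5.2, 2.6, 1.1]
grip_width: 0.0
```

Run:
```python
from nav import *
now();print(rel(-175,210,50)); print(cur()[0]["qpos"].round(2))
```

```text
t 1.1 rack x,y,z -191.2 -104.5 265.3 pitch 51.4 F [5.2 2.6 1.1] w 0.0
[ 5.22e+01 -1.05e+02  2.20e+01 -1.00e-01  1.40e+00 -6.00e-01]
[ 0.73 -0.29 -0.19  2.5  -0.81  0.4  -0.51]
```

Call:
{"method": "send_rows", "body": {"plan": [[15,-40,10,0,1,0,0],[30,-80,16,0,1,0,0],[52,-105,22,0,1,0,0],[52,-105,22,0,1,0,0],[52,-105,22,0,1,0,0]]}}

```text
time: 1.6
eef_pos: [0.3987, -0.0581, 0.2153]
ee_rot: [-0.025, 0.9, -0.067, -0.431]
force: [0.3, -0.9, 1.5]
grip_width: 0.0
```

Run:
```python
from nav import *
now();print(rel(-175,210,50),rel(-79,95,50)); print(cur()[0]["qpos"].round(2))
```

```text
t 1.6 rack x,y,z -165.7 4.5 215.3 pitch 51.1 F [ 0.3 -0.9  1.5] w 0.0
[-1.7  4.4 10.6  0.5  1.1 -0.6] [148.    2.9   8.1   0.5   1.1  -0.6]
[ 1.01 -0.22 -0.9   2.57 -1.32  0.12 -0.37]
```

```bash
cat > fk.py <<'E'
from nav import *
import itertools
from scipy.optimize import least_squares
def fk(q,p,s):
    # p: d1,d3,d5,d7,a(elbow offset),b(wrist offset),q7off
    r=R.from_euler("z",s[0]*q[0])*R.from_euler("y",q[1]); x=np.array([0,0,p[0]])
    r=r*R.from_euler("z",s[1]*q[2]); x=x+r.apply([p[4],0,p[1]])
    r=r*R.from_euler("y",q[3]); x=x+r.apply([-p[4],0,0]); r=r*R.from_euler("z",s[2]*q[4]); x=x+r.apply([0,0,p[2]])
    r=r*R.from_euler("y",q[5]); x=x+r.apply([p[5],0,p[3]])
    r=r*R.from_euler("z",s[3]*q[6]+p[6])
    return x,r     # tool x = r's z
S=[([1.16839762,0.43516343,0.02496012,1.57399711,-0.01161222,1.13397727,-0.07507738],[0.18441146,-0.59671207,0.23060146],[-0.10510241,-0.69906669,-0.10606651,0.69929189]),
([.96,.07,-.03,1.89,-.12,1.09,-.64],[0.2658,-0.3865,0.3076],[-0.014,0.756,-0.023,-0.654]),
([.73,-.29,-.19,2.5,-.81,.4,-.51],[0.3579,-0.1623,0.2653],[-0.029,0.898,-0.069,-0.433])]
E
python3 - <<'E'
from fk import *
s,p,_=cur(); S.append((s["qpos"],p,s["ee_rot"]))
best=[]
C=R.from_matrix(np.array([[0,0,1],[0,1,0],[-1,0,0]])) # tmp; tool x along local z
def res(p,sg):
    o=[]
    for q,x,qt in S:
        X_,r=fk(q,p,sg); T=R.from_quat(np.array(qt)[[1,2,3,0]]).as_matrix()
        M=r.as_matrix(); o+=list((X_-x)); o+=list(.3*(M[:,2]-T[:,0]))+list(.3*(M[:,0]-T[:,1]))
    return np.array(o)
for sg in itertools.product([-1,1],repeat=4):
  for o in(0,1.57,3.14,-1.57):
    f=least_squares(res,[.3,.4,.4,.3,0,0,o],args=(sg,)); best.append((f.cost,sg,f.x.round(3)))
best.sort(key=lambda b:b[0])
for b in best[:4]:print(b)
print(res(best[0][2],best[0][1]).reshape(-1,9).round(3))
E
```

```text
(np.float64(0.002404657243899646), (-1, -1, -1, -1), array([ 0.172,  0.444,  0.364,  0.214,  0.046, -0.035, -3.14 ]))
(np.float64(0.0024046572438996463), (-1, -1, -1, -1), array([ 0.172,  0.444,  0.364,  0.214,  0.046, -0.035,  3.143]))
(np.float64(0.002404657243899647), (-1, -1, -1, -1), array([ 0.172,  0.444,  0.364,  0.214,  0.046, -0.035, -3.14 ]))
(np.float64(0.002404657243899759), (-1, -1, -1, -1), array([ 0.172,  0.444,  0.364,  0.214,  0.046, -0.035,  3.143]))
[[ 0.045  0.029 -0.002 -0.     0.     0.    -0.    -0.     0.   ]
 [ 0.041  0.009 -0.    -0.     0.002 -0.     0.    -0.    -0.002]
 [-0.007 -0.002  0.007  0.     0.001  0.     0.001 -0.    -0.001]
 [-0.002  0.006 -0.004  0.     0.     0.    -0.     0.    -0.   ]]
```

```bash
cat >> fk.py <<'E'
def fk(q,p,s=(-1,-1,-1,-1)):
    r=R.from_euler("z",s[0]*q[0]); x=r.apply([p[7],p[8],p[0]]); r=r*R.from_euler("y",q[1])
    r=r*R.from_euler("z",s[1]*q[2]); x=x+r.apply([p[4],0,p[1]])
    r=r*R.from_euler("y",q[3]); x=x+r.apply([p[9],0,0]); r=r*R.from_euler("z",s[2]*q[4]); x=x+r.apply([0,0,p[2]])
    r=r*R.from_euler("y",q[5]); x=x+r.apply([p[5],0,p[3]])
    r=r*R.from_euler("z",s[3]*q[6]+p[6])
    return x,r
def res(p):
    o=[]
    for q,x,qt in S:
        X_,r=fk(q,p); T=R.from_quat(np.array(qt)[[1,2,3,0]]).as_matrix()
        M=r.as_matrix(); o+=list((X_-x)); o+=list(.3*(M[:,2]-T[:,0]))+list(.3*(M[:,0]-T[:,1]))
    return np.array(o)
def fit(extra=()):
    S.extend(extra); s,p,_=cur(); S.append((s["qpos"],p,s["ee_rot"]))
    p0=np.array([.17,.44,.36,.21,.04,0,3.14,0,0,-.04]); return least_squares(lambda p:np.r_[res(p),1e-3*(p-p0)],p0)
E
python3 - <<'E'
from fk import *
f=fit(); print(f.cost,f.x.round(4)); print(res(f.x).reshape(-1,9)[:,:3].round(4)); print(S[-1])
E
```

```text
1.6150180833339605e-05 [ 0.1839  0.5426  0.369   0.3227  0.0168  0.018   3.1428  0.043  -0.0531
 -0.0463]
[[ 0.002  -0.0002  0.0009]
 [-0.0018  0.0002 -0.0017]
 [ 0.0018 -0.0013  0.0011]
 [-0.0016  0.0013 -0.0003]]
(array([ 1.00947559, -0.22279073, -0.89639258,  2.56898602, -1.31879226,
        0.11742431, -0.36840611]), array([ 0.39872505, -0.05813739,  0.21525979]), array([-0.02491544,  0.89966755, -0.06719926, -0.43065274]))
```

```bash
cat > ik.py <<'E'
from fk import *
P=fit().x
lo=np.array([-2.62,-.44,-1.27,.08,-1.32,.12,-2.74]);hi=np.array([2.62,2.09,1.32,2.57,4.46,2,2.74])
def tgt(x,z,phi,sg,y=0):
    c,sn=np.cos(np.radians(phi)),np.sin(np.radians(phi)); f=c*X-sn*Z
    return H+(x*X+y*Y+z*Z)/1000,f,sg*Y
def ik(t,q0,w=.01,m=.1):
    def e(q):
        x,r=fk(q,P);M=r.as_matrix(); return np.r_[5*(x-t[0]),M[:,2]-t[1],M[:,0]-t[2],w*(q-q0)]
    f=least_squares(e,np.clip(q0,lo+m+.01,hi-m-.01),bounds=(lo+m,hi-m)); return f.x,np.abs(e(f.x)[:9]).max()
E
python3 - <<'E'
from ik import *
rng=np.random.default_rng(0)
for (x,z) in((-95,150),(-79,95),(-45,170),(0,190),(50,130)):
  for phi in(40,50,60,70):
    for sg in(-1,1):
      out={}
      for k in range(12):
        q,e=ik(tgt(x,z,phi,sg),rng.uniform(lo,hi)*.8,w=1e-4)
        if e<.01:
            mg=np.minimum(q-lo,hi-q).min(); b="N" if q[4]<1.0 else("F" if q[4]>2.1 else "S")
            if b not in out or mg>out[b][0]: out[b]=(mg,q.round(2))
      print(x,z,phi,sg,{b:(round(v[0],2),v[1].tolist()) for b,v in out.items()})
E
```

```text
-95 150 40 -1 {}
-95 150 40 1 {}
-95 150 50 -1 {}
-95 150 50 1 {}
-95 150 60 -1 {}
-95 150 60 1 {'S': (np.float64(0.1), [0.78, 0.23, -1.06, 2.47, 1.46, 0.38, -0.14])}
-95 150 70 -1 {'N': (np.float64(0.26), [0.62, 0.21, -0.81, 2.31, 0.66, 0.42, -2.44])}
-95 150 70 1 {'N': (np.float64(0.27), [0.73, 0.26, -0.97, 2.3, 0.78, 0.47, 0.57])}
-79 95 40 -1 {}
-79 95 40 1 {}
-79 95 50 -1 {}
-79 95 50 1 {}
-79 95 60 -1 {}
-79 95 60 1 {}
-79 95 70 -1 {'N': (np.float64(0.1), [0.25, 0.25, -0.37, 2.42, 0.88, 0.22, -2.64])}
-79 95 70 1 {'S': (np.float64(0.2), [0.67, 0.41, -0.98, 2.37, 1.24, 0.49, 0.1]), 'N': (np.float64(0.1), [0.26, 0.25, -0.37, 2.42, 0.89, 0.22, 0.49])}
-45 170 40 -1 {}
-45 170 40 1 {}
-45 170 50 -1 {}
-45 170 50 1 {}
-45 170 60 -1 {'N': (np.float64(0.1), [-0.86, 0.14, 1.22, 2.46, -1.13, 0.25, -0.33])}
-45 170 60 1 {'S': (np.float64(0.21), [0.6, 0.21, -0.81, 2.34, 1.14, 0.33, 0.24]), 'N': (np.float64(0.11), [0.37, 0.15, -0.5, 2.36, 0.97, 0.23, 0.42])}
-45 170 70 -1 {'N': (np.float64(0.39), [0.6, 0.27, -0.79, 2.17, 0.61, 0.51, -2.35])}
-45 170 70 1 {'N': (np.float64(0.38), [0.56, 0.2
[... 660 characters left out ...]
 0.42, 0.55, -2.12])}
0 190 70 1 {'N': (np.float64(0.45), [0.5, 0.29, -0.66, 2.05, 0.5, 0.57, 0.94])}
50 130 40 -1 {}
50 130 40 1 {}
50 130 50 -1 {'F': (np.float64(0.1), [0.1, 0.31, -0.12, 2.47, 2.75, 0.36, 1.84])}
50 130 50 1 {'F': (np.float64(0.18), [0.49, 0.41, -0.71, 2.39, 2.17, 0.5, -0.73]), 'S': (np.float64(0.21), [0.66, 0.53, -1.0, 2.36, 1.99, 0.66, -0.52])}
50 130 60 -1 {}
50 130 60 1 {'S': (np.float64(0.33), [0.55, 0.45, -0.81, 2.2, 1.41, 0.45, 0.04])}
50 130 70 -1 {'N': (np.float64(0.32), [0.32, 0.4, -0.42, 2.04, 0.54, 0.44, -2.22])}
50 130 70 1 {'N': (np.float64(0.46), [0.54, 0.49, -0.78, 2.01, 0.86, 0.58, 0.61]), 'S': (np.float64(0.27), [0.65, 0.58, -1.0, 2.0, 1.02, 0.71, 0.46])}
```

Run:
```python
from ik import *
print(rel(-95,240,72)); s=cur()[0]["qpos"]
for y,sg in((0,-1),):
  for x,z,p in((-95,240,72),(-95,150,70),(-79,95,70),(-75,100,70)):
    for w in(.003,): q,e=ik(tgt(x,z,p,sg),s,w,.05); print(x,z,q.round(2),round(e,3))
```

```text
[ 25.2   4.8 -70.5   0.4 -20.9  -0.7]
-95 240 [ 0.44  0.05 -0.49  2.14  0.13  0.66 -1.85] 0.0
-95 150 [-0.02  0.1   0.03  2.39  0.13  0.32 -1.82] 0.0
-79 95 [ 0.11  0.23 -0.16  2.43  0.63  0.17 -2.37] 0.001
-75 100 [-0.3   0.22  0.48  2.46 -0.64  0.17 -0.95] 0.0
```

Call:
{"method": "send_rows", "body": {"plan": [[-15,0,-12,0,-4,0,0],[-10,0,-25,0,-8,0,0],[0,0,-40,0,-13,0,0],[10,0,-55,0,-17,0,0],[20,0,-70,0,-21,0,0]]}}

```text
time: 2.1
eef_pos: [0.4243, -0.0389, 0.2327]
ee_rot: [-0.045, 0.833, -0.031, -0.551]
force: [-0.6, 1.1, -0.9]
grip_width: -0.0001
```

Run:
```python
from ik import *
now();print(rel(-95,240,72)); print(cur()[0]["qpos"].round(2))
```

```text
t 2.1 rack x,y,z -143.1 27.2 232.7 pitch 67.0 F [-0.6  1.1 -0.9] w -0.0001
[ 10.4  28.8 -46.5   1.4  -4.8   3.1]
[ 1.33 -0.11 -1.2   2.26 -0.28  0.53 -1.35]
```

Call:
{"method": "send_rows", "body": {"plan": [[0,15,-15,0,-2,1,0],[0,29,-30,1,-4,3,0],[0,29,-46,1,-5,3,0],[0,29,-46,1,-5,3,0],[0,29,-46,1,-5,3,0]]}}

```text
time: 2.6
eef_pos: [0.4632, -0.0719, 0.2488]
ee_rot: [-0.039, 0.806, -0.054, -0.588]
force: [-0.5, 0.3, 0.2]
grip_width: 0.0
```

Run:
```python
from ik import *
now();print(rel(-95,240,72)); print(rel(-88,130,70));print(cur()[0]["qpos"].round(2))
```

```text
t 2.6 rack x,y,z -99.9 0.1 248.8 pitch 72.2 F [-0.5  0.3  0.2] w 0.0
[ 9.9  0.1 -1.9  0.5  0.2  0.2]
[116.8   0.2  25.    0.5   2.2   0.2]
[ 1.2   0.12 -1.23  2.09  0.25  0.71 -1.88]
```

Call:
{"method": "send_rows", "body": {"plan": [[25,0,4,0,0,0,0],[50,0,9,0,1,0,0],[75,0,14,0,1,0,0],[95,0,20,0,2,0,0],[95,0,20,0,2,0,0]]}}

```text
time: 3.1
eef_pos: [0.4696, -0.0729, 0.1498]
ee_rot: [-0.038, 0.815, -0.054, -0.576]
force: [-0.3, 0.0, 0.7]
grip_width: 0.0
```

Run:
```python
from ik import *
now();print(rel(-88,100,70));print(cur()[0]["qpos"].round(2))
im,d=snap("scene","s1"); cv2.imwrite("pics/s1.png",cv2.resize(im[150:290,200:400][:,:,::-1],(800,560),interpolation=cv2.INTER_CUBIC))
```

```text
t 3.1 rack x,y,z -93.4 -0.0 149.8 pitch 70.5 F [-0.3  0.   0.7] w 0.0
[48.7 -0.  11.6  0.6  0.5  0.2]
[ 0.86  0.27 -0.97  2.26  0.66  0.47 -2.32]
```

View pics/s1.png

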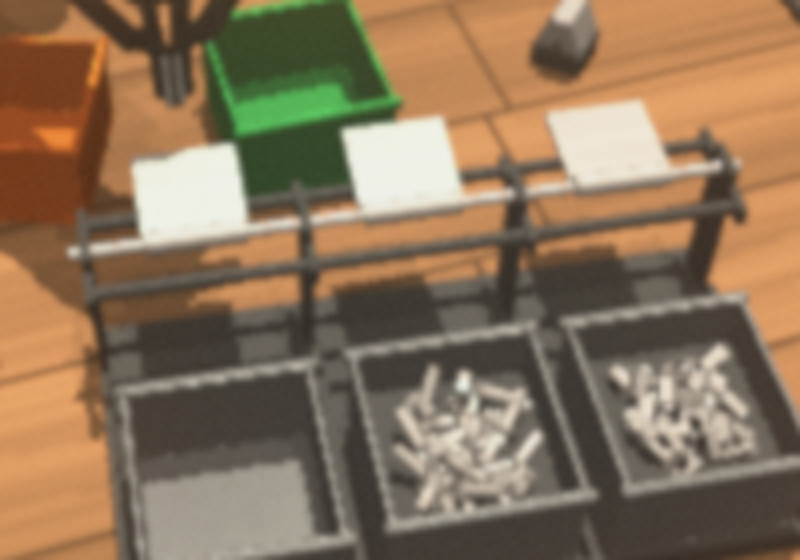

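The closed fingers are centred in front of marker2 (tip at crop (175,95), plate edge at y≈150) and clear of the green and orange bins. Next I go down in front of the edge.

Call:
{"method": "send_rows", "body": {"plan": [[15,0,4,0,0,0,0],[30,0,8,0,0,0,0],[45,0,12,0,0,0,0],[45,0,12,0,0,0,0]]}}

```text
time: 3.55
eef_pos: [0.4743, -0.0738, 0.1052]
ee_rot: [-0.037, 0.815, -0.055, -0.575]
force: [-1.5, 0.9, 0.1]
grip_width: 0.0001
```

```bash
cat > plan.py <<'E'
from ik import *
def tcp(th,phi=70,s=16,r=54,bias=0):
    t=np.radians(th);a=np.radians(phi);f=np.array([np.cos(a),-np.sin(a)]);n=np.array([np.sin(a),np.cos(a)])
    u=np.array([-np.cos(t),np.sin(t)]); k=np.array([np.sin(t),np.cos(t)]); O=np.array([0,115.])
    if th<=phi: p=O+70*u-2.5*k+s*f-11*n
    elif th<=90+phi: p=O+r*u-4.5*k-11*n
    else: p=O+(r-10)*u-4.5*k+11*n
    return p+bias*k
def show(ths,phi=70,**k):
    now(); print(cur()[0]["qpos"].round(2))
    for t in ths: c=tcp(t,phi,**k); print(t,c.round(1),rel(*c,phi))
E
python3 - <<'E'
from plan import *
show([6,10,15,20,25,30])
E
```

```text
t 3.55 rack x,y,z -88.6 -0.3 105.2 pitch 70.4 F [-1.5  0.9  0.1] w 0.0001
[ 0.68  0.34 -0.79  2.31  0.9   0.38 -2.56]
6 [-74.7 101. ] [  8.6  -0.1 -11.7   0.6   0.4   0.1]
10 [-74.2 105.9] [  4.1  -0.1 -13.8   0.6   0.4   0.1]
15 [-73.1 111.9] [ -1.2  -0.1 -16.8   0.6   0.4   0.1]
20 [-71.5 117.8] [ -6.2  -0.1 -20.4   0.6   0.4   0.1]
25 [-69.4 123.5] [-10.8  -0.  -24.3   0.6   0.4   0.1]
30 [-66.7 129. ] [-15.2  -0.  -28.6   0.6   0.4   0.1]
```

Call:
{"method": "send_rows", "body": {"plan": [[4,0,-9,0,0,0,0],[2,0,-14,0,0,0,0],[-2,0,-18,0,0,0,0],[-6,0,-22,0,0,0,0],[-11,0,-26,0,0,0,0]]}}

```text
time: 4.05
eef_pos: [0.4916, -0.0767, 0.1235]
ee_rot: [-0.037, 0.813, -0.055, -0.578]
force: [-12.2, 3.0, 1.1]
grip_width: -0.0002
```

Run:
```python
from plan import *
show([25,30,35,40,45,50])
im,d=snap("scene","s2"); cv2.imwrite("pics/s2.png",cv2.resize(im[150:290,200:400][:,:,::-1],(800,560),interpolation=cv2.INTER_CUBIC))
```

```text
t 4.05 rack x,y,z -71.1 -0.6 123.5 pitch 70.8 F [-12.2   3.    1.1] w -0.0002
[ 0.74  0.34 -0.86  2.24  0.8   0.45 -2.45]
25 [-69.4 123.5] [ 0.5 -0.6 -1.7  0.6  0.8  0. ]
30 [-66.7 129. ] [-3.8 -0.5 -6.   0.6  0.8  0. ]
35 [-63.6 134.3] [ -7.8  -0.5 -10.6   0.6   0.8   0. ]
40 [-60.1 139.3] [-11.3  -0.4 -15.6   0.6   0.8   0. ]
45 [-56.1 143.9] [-14.4  -0.4 -20.9   0.6   0.8   0. ]
50 [-51.8 148.2] [-17.   -0.3 -26.4   0.6   0.8   0. ]
```

View pics/s2.png

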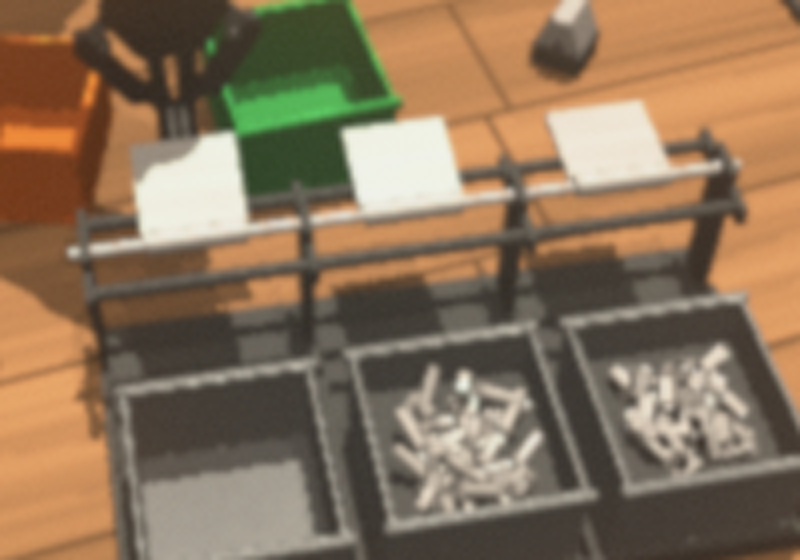

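Contact is made (−12 N), the plate edge has risen to about θ≈20–25° and the others are unchanged. I continue along the arc.

Call:
{"method": "send_rows", "body": {"plan": [[1,0,-4,0,0,0,0],[-3,0,-8,0,0,0,0],[-7,0,-13,0,0,0,0],[-11,0,-18,0,0,0,0],[-14,0,-23,0,0,0,0]]}}

```text
time: 4.6
eef_pos: [0.5078, -0.0793, 0.1457]
ee_rot: [-0.037, 0.813, -0.056, -0.578]
force: [-6.1, 0.2, 1.5]
grip_width: 0.0
```

Run:
```python
from plan import *
show([45,50,55,60,65,70,75])
im,d=snap("scene","s3"); cv2.imwrite("pics/s3.png",cv2.resize(im[150:290,200:400][:,:,::-1],(800,560),interpolation=cv2.INTER_CUBIC))
```

```text
t 4.6 rack x,y,z -54.7 -0.9 145.7 pitch 70.9 F [-6.1  0.2  1.5] w 0.0
[ 0.79  0.34 -0.92  2.18  0.72  0.52 -2.35]
45 [-56.1 143.9] [ 1.2 -0.9  1.9  0.6  0.9 -0.1]
50 [-51.8 148.2] [-1.4 -0.8 -3.6  0.6  0.9 -0.1]
55 [-47.1 152.1] [-3.5 -0.8 -9.3  0.6  0.9 -0.1]
60 [-42.  155.6] [ -5.2  -0.7 -15.2   0.6   0.9  -0.1]
65 [-36.7 158.6] [ -6.3  -0.6 -21.2   0.6   0.9  -0.1]
70 [-31.2 161.1] [ -6.8  -0.6 -27.3   0.6   0.9  -0.1]
75 [-28.7 162.2] [ -7.1  -0.6 -30.    0.6   0.9  -0.1]
```

View pics/s3.png

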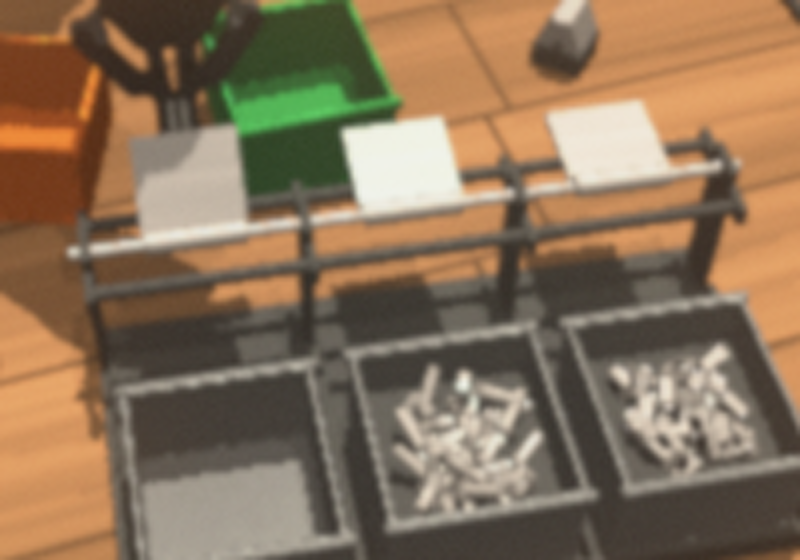

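The plate is now shaded and visibly tilted, near 45° as planned. Continuing.

Call:
{"method": "send_rows", "body": {"plan": [[-1,0,-6,0,0,0,0],[-3,0,-12,0,0,0,0],[-5,0,-18,0,0,0,0],[-6,0,-24,0,0,0,0],[-7,0,-31,0,0,0,0]]}}

```text
time: 5.15
eef_pos: [0.5359, -0.0832, 0.1637]
ee_rot: [-0.037, 0.813, -0.056, -0.578]
force: [-2.4, 0.1, -3.7]
grip_width: 0.0004
```

Run:
```python
from plan import *
show([75,82,90,98,106,114,122])
```

```text
t 5.15 rack x,y,z -26.3 -0.8 163.7 pitch 70.8 F [-2.4  0.1 -3.7] w 0.0004
[ 0.79  0.36 -0.94  2.1   0.69  0.59 -2.3 ]
75 [-28.7 162.2] [ 0.6 -0.8  2.7  0.6  0.8 -0.1]
82 [-22.3 164.1] [ 0.9 -0.7 -3.9  0.6  0.8 -0.1]
90 [-14.8 165.2] [  2.3  -0.7 -11.4   0.6   0.8  -0.1]
98 [ -7.3 165.3] [  4.7  -0.6 -18.5   0.6   0.8  -0.1]
106 [  0.2 164.4] [  8.1  -0.5 -25.3   0.6   0.8  -0.1]
114 [  7.5 162.4] [ 12.3  -0.5 -31.5   0.6   0.8  -0.1]
122 [ 14.5 159.4] [ 17.4  -0.4 -37.1   0.6   0.8  -0.1]
```

Call:
{"method": "send_rows", "body": {"plan": [[1,0,-7,0,0,0,0],[3,0,-14,0,0,0,0],[5,0,-21,0,0,0,0],[9,0,-28,0,0,0,0],[13,0,-34,0,0,0,0]]}}

```text
time: 5.65
eef_pos: [0.5728, -0.0884, 0.1625]
ee_rot: [-0.037, 0.813, -0.056, -0.578]
force: [-2.6, -1.7, 0.5]
grip_width: 0.0005
```

Run:
```python
from plan import *
show([114,122,130,138,146,154,160])
im,d=snap("scene","s4"); cv2.imwrite("pics/s4.png",cv2.resize(im[150:290,200:400][:,:,::-1],(800,560),interpolation=cv2.INTER_CUBIC))
```

```text
t 5.65 rack x,y,z 11.0 -0.6 162.5 pitch 70.8 F [-2.6 -1.7  0.5] w 0.0005
[ 0.75  0.42 -0.9   2.02  0.72  0.62 -2.31]
114 [  7.5 162.4] [-1.1 -0.7  3.3  0.5  0.8 -0.1]
122 [ 14.5 159.4] [ 4.  -0.6 -2.3  0.5  0.8 -0.1]
130 [ 20.9 155.5] [ 9.9 -0.6 -7.1  0.5  0.8 -0.1]
138 [ 26.8 150.7] [ 16.3  -0.6 -11.    0.5   0.8  -0.1]
146 [ 31.9 145.2] [ 23.2  -0.5 -14.    0.5   0.8  -0.1]
154 [ 36.2 139. ] [ 30.5  -0.5 -16.1   0.5   0.8  -0.1]
160 [ 38.9 133.9] [ 36.1  -0.5 -16.9   0.5   0.8  -0.1]
```

View pics/s4.png

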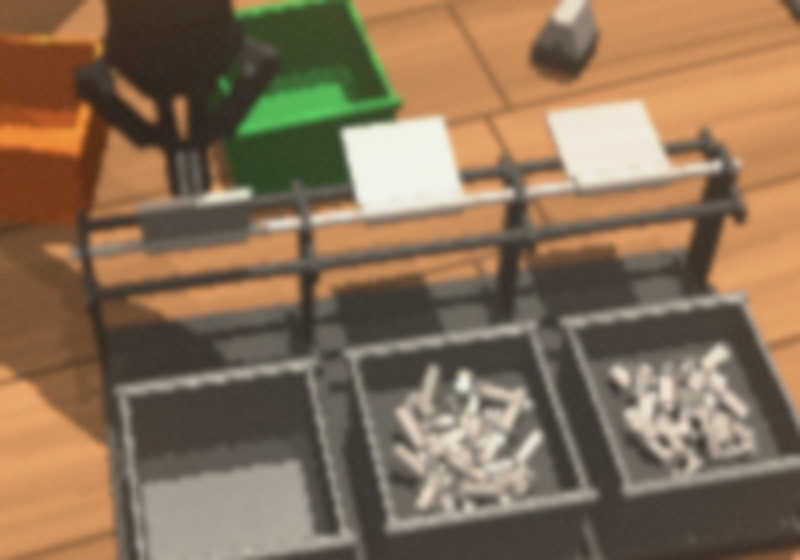

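The plate is past upright (now seen edge-on, at crop y≈190–245) and following. I continue over and down.

Call:
{"method": "send_rows", "body": {"plan": [[4,0,-5,0,0,0,0],[10,0,-10,0,0,0,0],[17,0,-15,0,0,0,0],[24,0,-19,0,0,0,0],[31,0,-22,0,0,0,0]]}}

```text
time: 6.2
eef_pos: [0.6051, -0.0926, 0.1399]
ee_rot: [-0.038, 0.814, -0.056, -0.578]
force: [-1.0, 0.5, 1.1]
grip_width: -0.0002
```

Run:
```python
from plan import *
show([160]); 
for a in((44,136,70),(50,130,70),(53,126,70),(53,123,70)): print(a,rel(*a))
```

```text
t 6.2 rack x,y,z 43.5 -0.2 139.9 pitch 70.7 F [-1.   0.5  1.1] w -0.0002
[ 0.68  0.49 -0.84  1.98  0.79  0.62 -2.35]
160 [ 38.9 133.9] [ 4.1 -0.2  6.4  0.5  0.7 -0. ]
(44, 136, 70) [ 3.8 -0.2  0.8  0.5  0.7 -0. ]
(50, 130, 70) [11.5 -0.1 -2.9  0.5  0.7 -0. ]
(53, 126, 70) [16.2 -0.1 -4.4  0.5  0.7 -0. ]
(53, 123, 70) [19.  -0.1 -3.4  0.5  0.7 -0. ]
```

Call:
{"method": "send_rows", "body": {"plan": [[5,0,-1,0,0,0,0],[10,0,-3,0,0,0,0],[14,0,-4,0,0,0,0],[18,0,-4,0,0,0,0],[20,0,-4,0,0,0,0]]}}

```text
time: 6.7
eef_pos: [0.6155, -0.0939, 0.1221]
ee_rot: [-0.038, 0.814, -0.056, -0.578]
force: [-1.9, 0.6, 1.8]
grip_width: -0.0001
```

Run:
```python
from plan import *
now()
for a in((53,121,70),(53,119,70)): print(a,rel(*a))
```

```text
t 6.7 rack x,y,z 54.0 -0.0 122.1 pitch 70.7 F [-1.9  0.6  1.8] w -0.0001
(53, 121, 70) [ 0.7 -0.   1.4  0.5  0.7 -0. ]
(53, 119, 70) [ 2.6 -0.   2.   0.5  0.7 -0. ]
```

Call:
{"method": "send_rows", "body": {"plan": [[1,0,0,0,0,0,0],[2,0,1,0,0,0,0],[3,0,1,0,0,0,0],[3,0,1,0,0,0,0]]}}

```text
time: 7.1
eef_pos: [0.616, -0.0939, 0.1199]
ee_rot: [-0.037, 0.814, -0.056, -0.577]
force: [-4.3, 0.1, 8.3]
grip_width: 0.0003
```

Run:
```python
from plan import *
now()
```

```text
t 7.1 rack x,y,z 54.5 0.1 119.9 pitch 70.6 F [-4.3  0.1  8.3] w 0.0003
```

Call:
{"method": "send_rows", "body": {"plan": [[1,0,0,0,0,0,0],[2,0,0,0,0,0,0],[3,0,0,0,0,0,0],[4,0,1,0,0,0,0],[4,0,1,0,0,0,0]]}}

```text
time: 7.6
eef_pos: [0.6164, -0.0939, 0.119]
ee_rot: [-0.036, 0.815, -0.057, -0.576]
force: [-26.2, 0.1, 44.3]
grip_width: 0.0003
```

Run:
```python
from plan import *
now()
```

```text
t 7.6 rack x,y,z 54.9 0.1 119.0 pitch 70.5 F [-26.2   0.1  44.3] w 0.0003
```

Firm stop: it is on the rest bar. I back off straight up and look.

Call:
{"method": "send_rows", "body": {"plan": [[-15,0,0,0,0,0,0],[-50,0,0,0,0,0,0],[-90,0,0,0,0,0,0],[-130,0,10,0,0,0,0],[-160,0,30,0,0,0,0]]}}

```text
time: 8.1
eef_pos: [0.5363, -0.0814, 0.2621]
ee_rot: [-0.036, 0.816, -0.056, -0.575]
force: [-0.8, -0.7, -0.0]
grip_width: 0.0001
```

Run:
```python
from plan import *
now(); print(cur()[0]["qpos"].round(2))
im,d=snap("scene","s5"); c=cv2.resize(im[140:290,180:400][:,:,::-1],(800,545),interpolation=cv2.INTER_CUBIC); cv2.imwrite("pics/s5.png",c)
m=arm.camera_model("scene")
# height (mm) in rack frame over the plate area
L=[]
for v in range(150,250):
    for u in range(190,400):
        if d[v,u]>0:
            p=(pt(m,d,u,v)-H)*1000; L.append((p@X,p@Y,p[2]))
L=np.array(L)
for y0 in(0,143,287):
  k=L[(abs(L[:,1]-y0)<25)]
  for a in(-65,-50,-35,-20,20,35,50,65):
    q=k[abs(k[:,0]-a)<6]; print(y0,a,len(q),np.round(np.median(q[:,2]),1) if len(q) else None,end=" | ")
  print()
```

```text
t 8.1 rack x,y,z -26.2 1.1 262.1 pitch 70.3 F [-0.8 -0.7 -0. ] w 0.0001
[ 0.98  0.25 -1.11  1.96  0.44  0.77 -2.05]
0 -65 0 None | 0 -50 0 None | 0 -35 31 112.8 | 0 -20 112 274.3 | 0 20 123 116.2 | 0 35 68 118.2 | 0 50 74 117.9 | 0 65 91 117.6 | 
143 -65 63 126.8 | 143 -50 106 124.0 | 143 -35 115 121.2 | 143 -20 122 118.5 | 143 20 44 4.1 | 143 35 60 110.9 | 143 50 0 None | 143 65 0 None | 
287 -65 62 117.8 | 287 -50 95 116.5 | 287 -35 106 115.8 | 287 -20 106 116.0 | 287 20 49 4.4 | 287 35 56 110.5 | 287 50 0 None | 287 65 0 None |
```

View pics/s5.png

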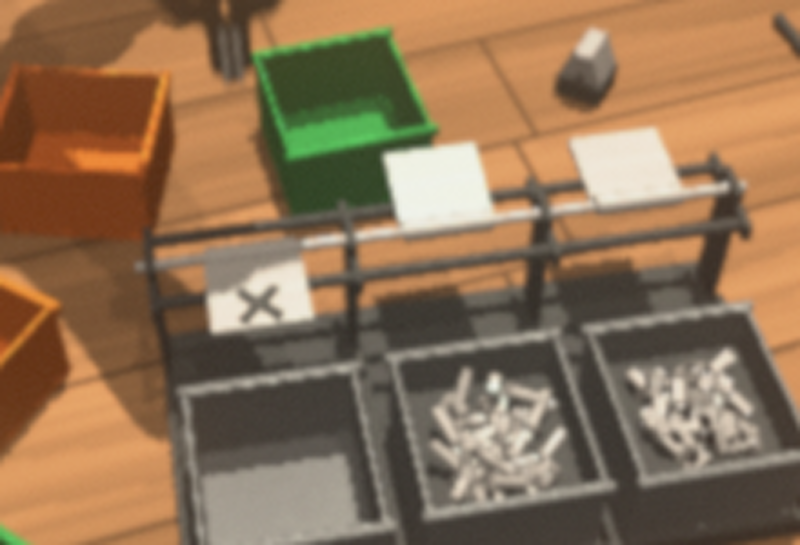

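Marker2 lies over with its X up at (260,300). Its face is level, 118.2 to 117.6 mm from x=35 to x=65. The other two markers and the bins are unchanged, and the gripper is clear.

```bash
python3 -c "
from station import arm
print(arm.close_job())"
```

```text
the job is handed in; nothing more can be done
None
```

I turned over the right bay's marker (marker2), since the empty grey bin stands in that bay, and handed the job in. I pushed it with the closed fingertips under its free edge, up and over the hinge rod, then down until it stopped firmly on the back rest. It was never pinched.

- **Turned marker:** the last picture and depth check show marker2 with its X face up. It is level to within about 1°, with its top face at about 118 mm.
- **Other markers and bins:** the middle marker is still tilted about 0.18 rad and the left one is about level. All three bins look unmoved.
- **Tools:** the anvil chisel looks untouched. The hammer and tongs were mostly outside the last close-up, so I did not check them again, but the arm did not work near them.
- **Force and clearance:** the last press on the rest gave about 51 N at the wrist, below the 120 N limit. It went through the fingertips only. The arm then backed off clear of everything, with the force reading near zero.
- **Time:** the robot's clock was at about 8 s of the 45 s allowed.
- **One disagreement:** on the approach, joint 6 read 0.117 rad, just under its listed 0.12 limit, and joints 4 and 5 were also at the ends of their ranges. Nothing was reported, and I moved away from that pose.

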